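# Hand the sampling spatula to the bench clip the other way round

## Task

Hand the green-handled soil spatula to the spring clip on the lab bench, turned round: press its handle fully home between both pairs of jaws, with the black-banded handle end over the clip's green end and the steel blade pointing out past its white end, and let go, so that a colleague can take it from the opposite side. Leave the red-handled spatula where it lies.

Things in the scene. Friction and masses are not known exactly. Their poses are not given: they have to be found in the camera images.
- spatula: To be moved; lies flat: a square green plastic handle 132 long, 16 wide, 16 high with a black band near its rear end, then a steel shank (8 diameter) and a steel blade 50 long, 20 wide, 3 thick, its tip 141 ahead of the origin and 8 above the underside. 50 to 100 g. Origin: centre of the handle's underside; x along the handle towards the blade, z up.
- clip_seat (a point): Middle of the fixed clip, 24 above the bench: put the handle's centre here, its underside at this height (on two black saddles), its x along this x (towards the white end). Sprung steel jaws 14 wide stand at x = +-46, leaving 78 between for fingers; tops 37.5 above here, mouth 30 wide, lips 12.4 apart 19.5 above here. About 10 N straight down snaps the handle under the lips.
- red_spatula: Bystander: a spatula of the same shape and size with a red handle, lying near the green one; origin and axes alike. To be left alone.
- clip_white (a point): Centre of the white patch on one end of the clip's blue metal base (180 long, 62 wide, 10 high): 77 from the clip's middle along its x, 12 above the bench. The blade must point this way. A green patch marks the other end, 77 the other way.
Not all that is in view belongs to the job. Of the things that look like the spatula, the middle-sized one is meant.

How it is judged:
At the end, for the whole second after the job is handed in: The green spatula rests in the clip, let go: handle down on the saddles (height within 6 mm), centre within 15 mm of the clip's middle, in line within 10 degrees, blade tip past the white end. The red spatula is within 30 mm of where it lay (x of spatula in the frame of clip_seat between -0.015 and 0.015 m and horizontal distance between spatula and clip_seat below 0.016 m and z of spatula in the frame of clip_seat between -0.006 and 0.006 m and x of clip_white in the frame of spatula above 0.05 m and angle between the x axis of spatula and the x axis of clip_seat, either way round below 0.175 rad and linear speed of spatula below 0.02 m/s and distance of red_spatula from where it was at the start of the episode below 0.03 m); the robot touches nothing.
It fails at once if the red spatula is pushed or lifted more than 30 mm from where it lay (distance of red_spatula from where it was at the start of the episode above 0.03 m).
It also fails if it takes over 40 s, if anything falls off the work surface, if the arm or the gripper's body presses on something with over 40 N, if the wrist force passes 120 N, or if a joint passes its speed limit or range.

## Robot

A 7-joint arm with a two-finger parallel gripper is mounted at the origin on the work surface. World frame = base frame: x ahead of the robot, y to its left, z up, the work surface at z = 0. Lengths are in m, angles in rad, forces in N, time in s.
With the tool pointing down it reaches from about 0.425 to 0.825 m from the base axis. Payload 3.6 kg.
Tool frame: the origin (TCP) lies at the very end of the fingers, on their centre line; the grasp point (between the pads) lies 19 mm behind it; z points along the fingers, y is the line along which they close (so a half turn about z gives the same grasp; the last joint's range is limited). The gripper opens to 85 mm and grips with 20 to 120 N. Pads are 22 mm wide; open, the fingers measure 114 mm over their backs; the gripper's body (76 mm by 85 mm) begins 54 mm behind the grasp point. The pads swing forward as they close: fully open they stand 13 mm farther back than shut.
Start: joints at [1.204, 0.615, -0.013, 1.423, 0.008, 1.103, -0.04], TCP at [0.217, -0.613, 0.231] pointing down, gripper open.
Joint ranges: [-3.12, 3.12], [-0.3, 2.06], [-1.34, 1.32], [0.26, 2.42], [-1.36, 4.5], [0.01, 1.98], [-2.84, 2.84]. Speed limits (rad/s): [2.79, 2.79, 3.14, 3.14, 3.14, 3.14, 3.14].

## Interface

Orientations are given as a unit quaternion [w, x, y, z].
In Python, from plant import arm, get_image, calibration gives the robot as it stands.
- The arm moves only by the tool move_arm, never from a script. Its argument "rows" is text: rows parted by semicolons, each of 5 numbers parted by spaces: the opening, from 0 (shut) to 1 (fully open), then the shift along the tool's x, y, z in m, then the turn about the tool's z in degrees. A call has exactly 10 rows; each row shifts and turns the commanded pose from where the row before left it, along the tool's axes as they then stand; what a row does not reach is not made up. A row lasts 1/8 s, in which the tool goes at most 62.5 mm and 10.7 degrees, less where a joint would pass 70% of its speed; a pose out of reach is approached as far as the arm can. A call with a gripper value outside its range is refused whole. The fingers move at their own pace and stop on an object; "newtons" is the grip in N (left out, the last holds). Time passes only in rows, so rows that do not move let the fingers close, or fill a call up. It gives the time, the measured TCP pose, the force, the opening and the grip force at its end, in the units of the state.
- arm.sense(): the state, without advancing time (a new reading comes with each control period).
- get_image(name): name is "side" or "top" or "wrist"; returns the picture (384x512x3 uint8, blue, green, red); there is no depth.
- calibration(name): a dict with "K" (3x3 intrinsics, pixels), "R" (3x3) and "t" (3): a world point X has camera coordinates R X + t. Camera axes: x right, y down, z forward; pixel columns grow to the right and rows downward; lengths in m; the calibration is good to about 2 mm. A picture is of the moment at which its call begins: read the wrist's pose just before it. calibration takes no time and is no camera call; for the wrist camera it gives the pose at the moment of the call.
- arm.job_done(): hands the job in; it is judged then, once.
The state is a dict: "time_s": time; "joint_pos": joint angles; "joint_vel": joint speeds; "joint_torque": joint torques, N m; "eef_pos": TCP position; "orientation": TCP orientation; "force": force on the tool from outside, world axes, zero at the start; "torque": the same for the moment, N m; "opening": finger opening in m; "finger_force": force on a finger pad.
Only numpy, scipy, OpenCV 4.12 (cv2) and the standard library are available. Lean on these libraries where they do the work, as an engineer would, in place of code of your own. Each camera call takes 0.05 s, during which the arm holds its last target. There are 200 camera calls.

## Working session

There is one attempt and no reset: what is moved stays moved. The work goes in short steps, Python scripts to look and compute and a tool call to move; the robot and the scene stay as the last step left them, time stands still between calls to the robot, and variables do not carry over. Pictures are saved under pics/ and viewed, at most 10 in all, crops included, and the job is handed in when it is done.

Besides the shell and the picture viewer there is one more tool, called by a JSON object that holds its "api" and its "payload". move_arm: Moves the arm, as the interface text tells. Its arguments: {"type":"object","properties":{"rows":{"type":"string"},"newtons":{"type":"number"}},"required":["rows"]}

```bash
mkdir -p pics; python3 - <<'E'
from plant import arm,get_image,calibration
import cv2,numpy as np
s=arm.sense();print(s['time_s'],s['eef_pos'],s['orientation'],s['opening'])
for n in('top','side'):
    cv2.imwrite(f'pics/{n}0.png',get_image(n));c=calibration(n);print(n,np.round(c['K'],1).tolist(),np.round(c['R'],3).tolist(),np.round(c['t'],3))
E
```

```text
0.0 [ 0.21698738 -0.61188512  0.23011817] [-1.28745843e-03  9.85512441e-01  1.69598086e-01 -2.46255874e-04] 0.08528839197240708
top [[433.3, 0.0, 255.4], [0.0, 433.3, 192.5], [0.0, 0.0, 1.0]] [[0.005, -1.0, 0.005], [-0.999, -0.005, -0.052], [0.052, -0.005, -0.999]] [0.051 0.376 1.227]
side [[457.1, 0.0, 261.1], [0.0, 457.1, 188.4], [0.0, 0.0, 1.0]] [[-0.866, -0.501, 0.002], [-0.318, 0.547, -0.774], [0.386, -0.671, -0.633]] [0.363 0.1   1.085]
```

View pics/top0.png

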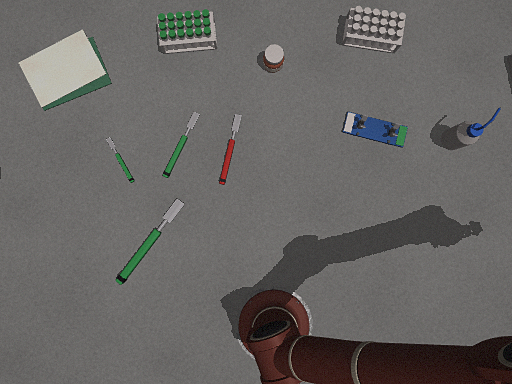

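View pics/side0.png

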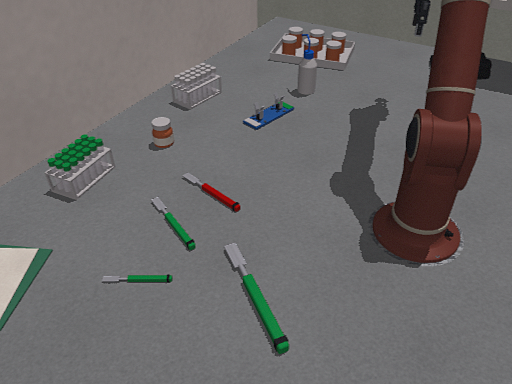

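The top view shows three green spatulas. The middle-sized one has its handle at about (165,175)-(188,133), 47 px long, which matches 132 mm, and its blade tip is at (195,112). The red one is at (222,182)-(237,115). The clip has its white end at (348,122) and its green end at (402,136).

```bash
cat > h.py <<'E'
import cv2,numpy as np
from plant import arm,get_image,calibration
def ray(c,p,z):
    K,R,t=[np.array(c[k],float) for k in('K','R','t')]
    d=R.T@np.linalg.solve(K,[p[0],p[1],1.]);o=-R.T@t
    return o+d*(z-o[2])/d[2]
def blobs(m,c,z,amin=15):
    out=[]
    n,l,st,ce=cv2.connectedComponentsWithStats(m.astype(np.uint8))
    for i in range(1,n):
        if st[i,4]<amin: continue
        v,u=np.nonzero(l==i)
        P=np.array([ray(c,p,z)[:2] for p in zip(u,v)])
        (x,y),(w,h),a=cv2.minAreaRect((P*1000).astype(np.float32))
        a=np.radians(a+(90 if h>w else 0)); 
        q=np.linalg.svd(P-P.mean(0),full_matrices=False)[2][0]
        out.append((np.round(ce[i]),st[i,4],np.round([x,y,w,h],1),np.round(P.mean(0)*1000,1),round(np.degrees(np.arctan2(q[1],q[0]))%180,1)))
    return out
def masks(im):
    H=cv2.cvtColor(im,cv2.COLOR_BGR2HSV);h,s,v=cv2.split(H)
    return dict(green=(h>45)&(h<85)&(s>110)&(v>50),red=((h<8)|(h>172))&(s>140)&(v>60),blue=(h>95)&(h<130)&(s>110)&(v>50),white=(s<60)&(v>165))
E
python3 - <<'E'
from h import *
im=cv2.imread('pics/top0.png');c=calibration('top')
for k,m in masks(im).items():
    m=m.copy();m[:100]=0;m[210:]=0
    for b in blobs(m,c,.012):print(k,*b)
E
```

```text
green [ 47. 106.] 23 [619.7 650.1  10.5  28. ] [620.1 652.3] 121.7
green [401. 135.] 146 [ 542.5 -364.9   21.7   55.1] [ 542.3 -364.9] 166.5
green [175. 154.] 231 [486.1 281.4  15.4 116.4] [485.3 282. ] 154.6
green [123. 166.] 103 [450.1 430.4  80.   10.2] [449.9 430.1] 30.3
red [227. 159.] 222 [471.9 134.   15.6 115.8] [471.9 134.1] 167.0
blue [480. 126.] 190 [ 578.3 -609.1   37.1  115.5] [ 571.  -594.2] 127.2
blue [374. 130.] 763 [ 560.4 -290.5  176.6   61.6] [ 558.2 -286.7] 72.7
blue [397. 130.] 16 [ 558.6 -352.     8.2   19.4] [ 556.3 -352.3] 150.4
white [ 45. 102.] 65 [630.2 655.8  17.4  45.8] [633.3 659.5] 100.0
white [349. 122.] 132 [ 580.1 -215.8   20.2   54.9] [ 580.  -215.8] 166.1
```

{"api": "move_arm", "payload": {"rows": "1 0.044 -0.023 0 0;1 0.044 -0.023 0 0;1 0.044 -0.023 0 0;1 0.044 -0.023 0 0;1 0.044 -0.023 0 0;1 0.044 -0.023 0 0;1 0.044 -0.023 0 0;1 0.044 -0.023 0 0;1 0.044 -0.023 0 0;1 0.044 -0.023 0 0"}}

```text
time_s: 1.35
eef_pos: [0.5557, -0.2474, 0.2308]
orientation: [-0.0, 0.986, 0.17, -0.0]
force: [-0.6, -0.1, 1.1]
opening: 0.0855
finger_force: 0.0
```

```bash
cat >> h.py <<'E'
from scipy.spatial.transform import Rotation as Ro
def go(x,y,z,xang):
    "tool shift (mm) in present axes and turn (deg) to reach the pose with tool x at world angle xang"
    s=arm.sense();w,a,b,c=s['orientation'];M=Ro.from_quat([a,b,c,w]).as_matrix()
    d=M.T@(np.array([x,y,z])/1000-s['eef_pos'])*1000
    cur=np.degrees(np.arctan2(M[1,0],M[0,0]))
    print('t',round(s['time_s'],2),'at',np.round(s['eef_pos']*1000,1),'xang',round(cur,1),'tilt',np.round(M[:,2],3),'j',np.round(s['joint_pos'],2),'F',np.round(s['force'],1),'open',round(s['opening'],4))
    print('shift',np.round(d,1),'turn',round(-((xang-cur+180)%360-180),1))
E
python3 - <<'E'
from h import *
go(478.4,285.1,200,-25.4)
c=calibration('wrist');im=get_image('wrist');cv2.imwrite('pics/w1.png',im)
print(np.round(-np.array(c['R']).T@c['t'],3))
for k in('green','white'):
    for b in blobs(masks(im)[k],c,.012,200):print(k,*b)
E
```

```text
t 1.35 at [ 555.7 -247.4  230.8] xang 19.5 tilt [-0.001  0.    -1.   ] j [ 0.41  0.55 -0.05  1.55  0.03  1.04 -0.87] F [-0.6 -0.1  1.1] open 0.0855
shift [ 105.1 -527.7   31.1] turn 44.9
[ 0.628 -0.223  0.373]
green [333. 200.] 529 [ 542.4 -365.    22.1   55.6] [ 544.  -366.5] 169.1
white [236. 142.] 584 [ 574.1 -215.1   22.6   45. ] [ 573.9 -215. ] 164.8
```

View pics/w1.png

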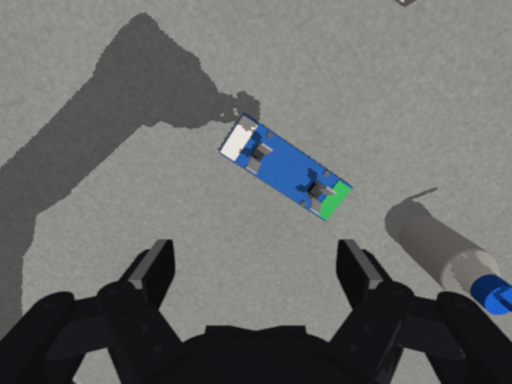

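The wrist view shows the clip with its white patch at (236,142), partly shadowed, and its green patch at (333,200). The green patch agrees with the top view to within 1 mm. Next I go above the spatula.

{"api": "move_arm", "payload": {"rows": "1 0.0105 -0.0528 0.003 0;1 0.0105 -0.0528 0.003 0;1 0.0105 -0.0528 0.003 0;1 0.0105 -0.0528 0.003 0;1 0.0105 -0.0528 0.003 0;1 0.0105 -0.0528 0.003 0;1 0.0105 -0.0528 0.003 0;1 0.0105 -0.0528 0.003 0;1 0.0105 -0.0528 0.003 0;1 0.0105 -0.0528 0.003 0"}}

```text
time_s: 2.65
eef_pos: [0.4771, 0.2852, 0.201]
orientation: [0.0, 0.986, 0.169, -0.0]
force: [1.2, 1.1, -0.3]
opening: 0.0854
finger_force: 0.0
```

{"api": "move_arm", "payload": {"rows": "1 0 0 0 9;1 0 0 0 9;1 0 0 0 9;1 0 0 0 9;1 0 0 0 9;1 0 0 0 0;1 0 0 0 0;1 0 0 0 0;1 0 0 0 0;1 0 0 0 0"}}

```text
time_s: 3.9
eef_pos: [0.4776, 0.2839, 0.2014]
orientation: [-0.0, 0.975, -0.22, -0.0]
force: [0.6, 0.1, -0.3]
opening: 0.0851
finger_force: 0.0
```

```bash
python3 - <<'E'
from h import *
go(478.4,285.1,100,-25.4)
c=calibration('wrist');im=get_image('wrist');cv2.imwrite('pics/w2.png',im)
for k in('green','white'):
    for b in blobs(masks(im)[k],c,.012,200):print(k,*b)
E
```

```text
t 3.9 at [477.6 283.9 201.4] xang -25.5 tilt [-0.  0. -1.] j [-0.65  0.5   0.11  1.74 -0.07  0.9  -2.52] F [ 0.6  0.1 -0.3] open 0.0851
shift [  0.3  -1.4 101.4] turn -0.1
green [ 7. 78.] 687 [682.4 489.2  23.5  60.6] [689.6 488.1] 129.8
green [254. 160.] 1210 [484.8 282.   15.1 117.1] [487.1 280.4] 154.8
green [164. 232.] 605 [451.  427.8  82.   14.4] [451.6 428.1] 30.2
green [287. 318.] 254 [257.6 335.4  24.5  35.2] [256.6 337.6] 162.2
white [365.  24.] 893 [560.7 114.1  19.2  65.8] [568.4 112.3] 169.0
white [254.  68.] 940 [571.9 239.4  18.8  72.4] [580.4 235.5] 154.1
white [305. 261.] 524 [331.5 279.8  26.4  46.3] [333.2 277.8] 150.0
```

View pics/w2.png

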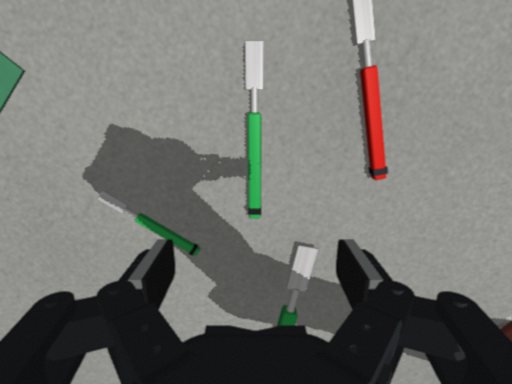

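The wrist view shows the spatula upright. Its blade tip is at (254,41), the handle front at (254,113) and the rear end at (255,217), with the black band just ahead of it. The red one is about 130 mm off to the right, clear of the fingers.

```bash
python3 - <<'E'
from h import *
c=calibration('wrist')
T=ray(c,(254.5,41),.0095)[:2]*1000;F=ray(c,(254.5,113),.016)[:2]*1000;B=ray(c,(255,217.5),.008)[:2]*1000
u=np.array([np.cos(np.radians(-25.3)),np.sin(np.radians(-25.3))])
print(T,F,B,'lens',np.hypot(*(T-F)),np.hypot(*(F-B)));print('origins',T-141*u,F-66*u,B+66*u)
go(478.4,285.1,6,-25.3)
E
```

```text
[604.86368273 223.65836886] [537.35111558 255.90857692] [417.9579058  312.28630038] lens 74.81993479594311 132.03479179289033
origins [477.38804323 283.9158276 ] [477.68166731 284.11419591] [477.62735408 284.08068139]
t 3.95 at [477.6 283.9 201.4] xang -25.5 tilt [ 0.  0. -1.] j [-0.65  0.5   0.11  1.74 -0.07  0.9  -2.52] F [1.3 0.3 0.6] open 0.0854
shift [  0.3  -1.4 195.4] turn -0.2
```

{"api": "move_arm", "payload": {"rows": "1 0 0 0.035 0;1 0 0 0.035 0;1 0 0 0.035 0;1 0 0 0.035 0;1 0 0 0.025 0;1 0 0 0.015 0;1 0 0 0.01 0;1 0 0 0.007 0;1 0 0 0 0;1 0 0 0 0", "newtons": 80}}

```text
time_s: 5.2
eef_pos: [0.478, 0.2843, 0.005]
orientation: [-0.001, 0.975, -0.22, 0.001]
force: [0.1, 0.7, -1.0]
opening: 0.0856
finger_force: 0.0
```

{"api": "move_arm", "payload": {"rows": "0 0 0 0 0;0 0 0 0 0;0 0 0 0 0;0 0 0 0 0;0 0 0 0 0;0 0 0 -0.01 0;0 0 0 -0.03 0;0 0 0 -0.04 0;0 0 0 -0.04 0;0 0 0 -0.03 0"}}

```text
time_s: 6.45
eef_pos: [0.4778, 0.2841, 0.1565]
orientation: [-0.001, 0.975, -0.22, 0.001]
force: [0.3, -0.2, -0.8]
opening: 0.0136
finger_force: 79.8
```

```bash
python3 - <<'E'
from h import *
go(561.3,-290.4,150,75.8)
E
```

```text
t 6.45 at [477.8 284.1 156.5] xang -25.5 tilt [ 0.002  0.001 -1.   ] j [-0.65  0.56  0.11  1.8  -0.08  0.79 -2.51] F [ 0.3 -0.2 -0.8] open 0.0136
shift [322.5 482.7   6.1] turn -101.3
```

{"api": "move_arm", "payload": {"rows": "0 0.016 0.024 0 0;0 0.036 0.054 0 0;0 0.036 0.054 0 0;0 0.036 0.054 0 0;0 0.036 0.054 0 0;0 0.036 0.054 0 0;0 0.036 0.054 0 0;0 0.036 0.054 0 0;0 0.034 0.05 0 0;0 0.02 0.03 0 0"}}

```text
time_s: 7.7
eef_pos: [0.5575, -0.2776, 0.1546]
orientation: [0.001, 0.975, -0.223, 0.0]
force: [0.1, 0.6, 0.0]
opening: 0.0141
finger_force: 79.8
```

{"api": "move_arm", "payload": {"rows": "0 0 0 0 -10.1;0 0 0 0 -10.1;0 0 0 0 -10.1;0 0 0 0 -10.1;0 0 0 0 -10.1;0 0 0 0 -10.1;0 0 0 0 -10.1;0 0 0 0 -10.1;0 0 0 0 -10.1;0 0 0 0 -10.1"}}

```text
time_s: 8.95
eef_pos: [0.558, -0.2732, 0.1544]
orientation: [-0.0, 0.789, 0.615, -0.0]
force: [0.4, 0.0, -0.4]
opening: 0.0136
finger_force: 79.7
```

```bash
python3 - <<'E'
from h import *
go(561.3,-290.4,100,75.8)
c=calibration('wrist');im=get_image('wrist');cv2.imwrite('pics/w3.png',im)
cs=calibration('side');i2=get_image('side');cv2.imwrite('pics/s3.png',i2)
for b in blobs(masks(im)['green'],c,.1565,200):print(*b)
E
```

```text
t 8.95 at [ 558.  -273.2  154.4] xang 75.8 tilt [-0.001 -0.    -1.   ] j [ 0.66  0.68 -0.41  1.6   0.32  0.94 -0.11] F [ 0.4  0.  -0.4] open 0.0136
shift [-15.8   7.5  54.4] turn 0.0
[255. 224.] 5829 [ 559.  -270.6  124.7   16.8] [ 560.8 -263.9] 75.9
```

View pics/w3.png

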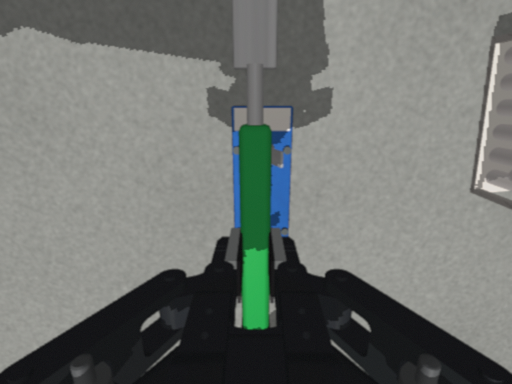

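The wrist view shows the handle in line with the clip: front end at (255,125), far base corners at (233,106) and (293,106), white end ahead. I check both against the clip estimate.

```bash
python3 - <<'E'
from h import *
c=calibration('wrist')
u=np.array([np.cos(np.radians(75.8)),np.sin(np.radians(75.8))])
E=ray(c,(263,106.5),.010)[:2]*1000;print('clip from far edge',E-90*u)
L,Rr=ray(c,(233,106.5),.01),ray(c,(293,106.5),.01);print('width',np.hypot(*(L-Rr)[:2])*1000,'ang',np.degrees(np.arctan2(*(L-Rr)[[1,0]]))-90)
F=ray(c,(255.5,125.5),.166)[:2]*1000;print('spat origin',F-66*u,'minus tcp',F-66*u-arm.sense()['eef_pos'][:2]*1000)
B=masks(cv2.imread('pics/w3.png'))['blue'].astype(np.uint8)
for r in(120,135,150,170,190,210):
    x=np.nonzero(B[r])[0];
    if len(x):print(r,x.min(),x.max(),np.round(ray(c,((x.min()+x.max())/2,r),.01)[:2]*1000,1))
E
```

```text
clip from far edge [ 562.03871825 -292.67536537]
width 59.32397224354113 ang 75.43099027131109
spat origin [ 558.8741955  -274.05606231] minus tcp [ 0.92095616 -0.63549045]
120 232 292 [ 580.  -217.7]
135 233 291 [ 576.4 -232.1]
150 279 282 [ 591.1 -251.8]
170 233 289 [ 566.4 -267.3]
190 234 289 [ 561.5 -288.9]
210 234 288 [ 555.3 -311.2]
```

{"api": "move_arm", "payload": {"rows": "0 -0.008 0.0035 0 0;0 -0.008 0.0035 0 0;0 0 0 0.02 0;0 0 0 0.02 0;0 0 0 0.02 0;0 0 0 0.015 0;0 0 0 0.01 0;0 0 0 0 0;0 0 0 0 0;0 0 0 0 0"}}

```text
time_s: 10.3
eef_pos: [0.5619, -0.2904, 0.0701]
orientation: [0.001, 0.791, 0.612, 0.0]
force: [-0.3, 0.2, -1.0]
opening: 0.0133
finger_force: 79.7
```

```bash
python3 - <<'E'
from h import *
go(560.8,-290.4,28,75.8)
i2=get_image('side');w=get_image('wrist')
a=cv2.resize(i2[60:180,200:340],None,fx=2.85,fy=3)
b=w[60:384,56:456]
cv2.imwrite('pics/c4.png',np.hstack([cv2.resize(a,(400,324)),b]))
E
```

```text
t 10.3 at [ 561.9 -290.4   70.1] xang 75.5 tilt [ 0.001 -0.001 -1.   ] j [ 0.66  0.79 -0.37  1.63  0.37  0.79 -0.13] F [-0.3  0.2 -1. ] open 0.0133
shift [-0.2 -1.1 42.1] turn -0.3
```

View pics/c4.png

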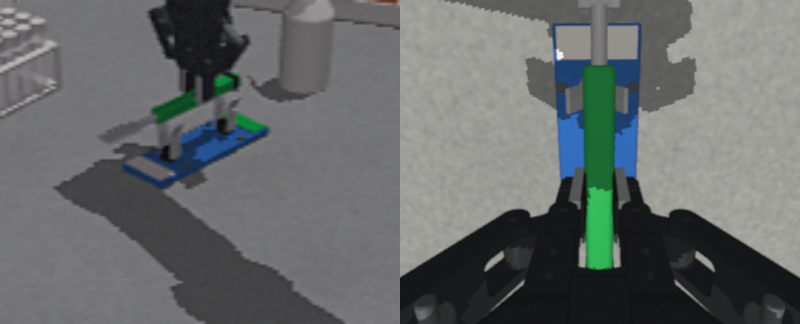

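The handle is centred between the jaws in the crop (handle at 584-613, jaws at 567 and 632), with the blade over the white end and the band at the green end. Now I press it down.

{"api": "move_arm", "payload": {"rows": "0 0 -0.001 0.008 0;0 0 0 0.008 0;0 0 0 0.005 0;0 0 0 0.005 0;0 0 0 0.005 0;0 0 0 0.004 0;0 0 0 0.004 0;0 0 0 0.003 0;0 0 0 0 0;0 0 0 0 0"}}

```text
time_s: 11.65
eef_pos: [0.5605, -0.29, 0.0288]
orientation: [0.0, 0.79, 0.613, -0.0]
force: [-2.5, 0.2, 10.6]
opening: 0.0136
finger_force: 81.1
```

{"api": "move_arm", "payload": {"rows": "0 0 0 0.001 0;0 0 0 0.001 0;0 0 0 0.001 0;0 0 0 0 0;0 0 0 0 0;0 0 0 0 0;0 0 0 0 0;0 0 0 0 0;0 0 0 0 0;0 0 0 0 0"}}

```text
time_s: 12.9
eef_pos: [0.5605, -0.2901, 0.0286]
orientation: [0.001, 0.791, 0.612, -0.001]
force: [-6.5, 2.5, 25.2]
opening: 0.0139
finger_force: 83.0
```

```bash
python3 - <<'E'
from h import *
go(560.8,-290.4,28,75.8)
i2=get_image('side')
cv2.imwrite('pics/c5.png',cv2.resize(i2[60:160,210:330],(720,600),interpolation=cv2.INTER_CUBIC))
E
```

```text
t 12.9 at [ 560.5 -290.1   28.6] xang 75.5 tilt [-0.    -0.002 -1.   ] j [ 0.64  0.85 -0.34  1.66  0.4   0.71 -0.15] F [-6.5  2.5 25.2] open 0.0139
shift [-0.3  0.4  0.6] turn -0.3
```

View pics/c5.png

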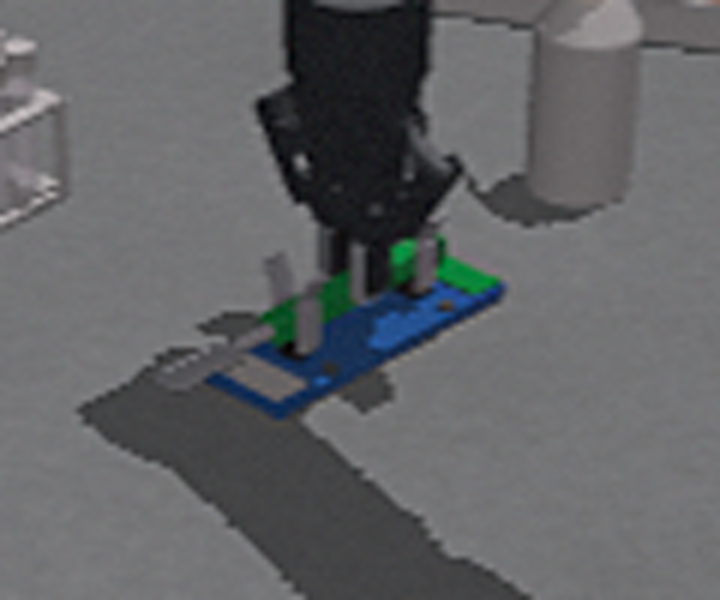

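The side crop shows the handle down between both jaw pairs, and the force rises with no further travel, so it is seated on the saddles. I release and back off.

{"api": "move_arm", "payload": {"rows": "0 0 0 -0.001 0;0 0 0 -0.002 0;0.5 0 0 0 0;0.6 0 0 0 0;0.6 0 0 0 0;0.6 0 0 0 0;0.6 0 0 -0.01 0;0.6 0 0 -0.03 0;0.6 0 0 -0.04 0;0.6 0 0 -0.04 0"}}

```text
time_s: 14.2
eef_pos: [0.5604, -0.2899, 0.1492]
orientation: [0.0, 0.791, 0.612, 0.0]
force: [-0.1, -1.1, -0.2]
opening: 0.0509
finger_force: 0.0
```

{"api": "move_arm", "payload": {"rows": "0.6 0 0 -0.03 0;0.6 0 0 -0.02 0;0.6 0 0 0 0;0.6 0 0 0 0;0.6 0 0 0 0;0.6 0 0 0 0;0.6 0 0 0 0;0.6 0 0 0 0;0.6 0 0 0 0;0.6 0 0 0 0"}}

```text
time_s: 15.45
eef_pos: [0.5604, -0.29, 0.1973]
orientation: [0.0, 0.791, 0.612, 0.0]
force: [-0.5, 0.4, 0.2]
opening: 0.0511
finger_force: 0.0
```

```bash
python3 - <<'E'
from h import *
go(560.8,-290.4,200,75.8)
c=calibration('wrist');w=get_image('wrist');s=get_image('side')
for b in blobs(masks(w)['green'],c,.04,100):print(*b)
t=get_image('top')
for b in blobs(masks(t)['red'],calibration('top'),.012,100):print('red',*b)
cv2.imwrite('pics/c6.png',np.hstack([cv2.resize(s[60:160,210:330],(400,333),interpolation=cv2.INTER_CUBIC),w[51:384,56:456]]))
E
```

```text
t 15.45 at [ 560.4 -290.   197.3] xang 75.5 tilt [ 0.  0. -1.] j [ 0.69  0.65 -0.43  1.52  0.3   1.04 -0.06] F [-0.5  0.4  0.2] open 0.0511
shift [-0.3  0.5 -2.7] turn -0.3
[255. 165.] 1376 [ 562.8 -283.6  116.    15. ] [ 563.6 -280.7] 75.8
[256. 229.] 518 [ 545.4 -352.5   19.8   50.4] [ 545.2 -354.2] 166.8
red [227. 159.] 224 [471.9 133.9  15.9 115.8] [472.1 134. ] 167.1
red [489. 216.] 129 [ 318.5 -610.2   94.9   51.7] [ 310.6 -611.3] 81.0
red [488. 231.] 102 [ 268.6 -608.9   84.2   31.7] [ 268.4 -607.4] 75.3
red [486. 274.] 1302 [ 132.1 -597.9  148.   233. ] [ 149.3 -601.4] 141.6
red [273. 371.] 212 [-113.3    3.4   91.9   50.5] [-121.3    0.6] 62.5
```

View pics/c6.png

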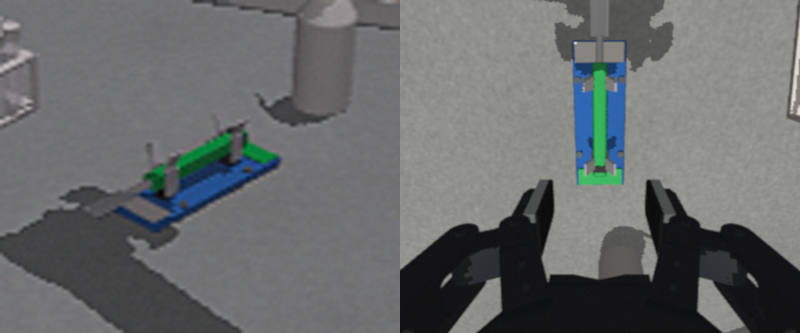

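The spatula is seated level in both jaw pairs. Its centre comes to about (561,-290) mm, less than 1 mm from the clip's middle. The blade is past the white end, the band is at the green end, and the red spatula has not moved.

```bash
python3 -c "from plant import arm;print(arm.job_done())"
```

```text
the job is handed in; nothing more can be done
None
```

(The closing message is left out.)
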